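# Prop the wall unit with a side-wind jack

## Task

The wall unit on the right is coming off its wall fixings, so the jack standing under it must carry it first. Take the loose crank handle, push its square socket fully home on the jack's shaft, and wind the jack up (clockwise) until its rubber pad meets the underside of the wall unit and then a quarter to half a turn more, so that it bears firmly without straining the unit. Leave the crank on the shaft, and do not shove the jack out of place or disturb the things standing about.

Things in the scene. Friction and masses are not known exactly. Their poses are not given: they have to be found in the camera images.
- jack: Grey prop jack, loose, about 4 kg, under the right-hand wall unit: foot plate 215 x 130 x 10 mm, column 60 x 60 mm, gear housing with a shaft that points to the robot. Origin on the worktop under the column's middle; z up, x away from the robot along the shaft (the shaft points to -x), within 0.12 rad of world x. A level push over about 25 N on the shaft shoves or rocks it.
- shaft_collar (a point): Centre of the front face of the 32 mm collar on the jack's shaft, 125 mm above the worktop, 135 mm before the jack's origin. From this face a 13.5 mm square runs 26 mm towards the robot, then a round nose. The square starts at any angle. One turn clockwise, as the robot sees it, lifts the pad 12 mm; 0.2 N m of friction holds the shaft where it is left.
- shaft_nose (a point): Tip of the shaft's round nose, on its axis, 37 mm before the collar's face (towards the robot). The nose is 14.5 mm thick and 11 mm long, its last 4 mm tapered to 9 mm.
- jack_pad: Black rubber pad on the jack's head, 100 x 85 mm; origin: middle of its top. Starts 14 to 36 mm below the wall unit's flat underside, which is 505 mm above the worktop. The rubber yields 1 mm per 40 N: a quarter turn past touch gives about 120 N and adds about 4 N to the pull at the crank's grip (running free: under 4 N, under 2.5 N when stopped). Over 400 N strains the unit.
- crank: Loose crank handle, 0.27 kg, steel with a brown wooden grip, lying flat left of the jack. x along the socket's hole, out of its mouth (within 0.5 rad of world x), y along the arm from socket to grip, z up as it lies. Socket: square tube 27 x 27 mm, hole 16 mm square, 38 mm deep. Origin: middle of the hole's bottom, 13.5 mm below its axis.
- crank_mouth (a point): Centre of the mouth of the crank's socket, on its axis (crank frame 38, 0, 13.5 mm); the hole is flared to 22 mm over its last 6 mm. Fully home it touches the collar's face. Four positions in a turn fit the square shaft, each with about 10 degrees of play either way; elsewhere the socket stops about 18 to 26 mm short.
- crank_elbow (a point): Where the crank's arm, a flat bar 20 x 7 mm behind the socket, meets the grip's pin (crank frame -3.5, 55, 13.5 mm). The arm measures 55 mm from the socket's axis to the grip's axis.
- crank_grip (a point): Middle of the grip, on its axis (crank frame -62, 55, 13.5 mm): round, 27 mm thick, 94 mm long, parallel to the socket. It turns freely on its pin: lifted by it alone, the arm swings down and the socket hangs 55 mm below the grip, still facing along the crank's x. Held so, the crank is wound without turning the hand.
- beans: A food tin 75 mm across, 110 mm high, standing left; origin under its middle. To be left alone.
- jam: A jam jar with a yellow lid, 71 mm across, 110 mm high, standing left; origin under its middle. To be left alone.
- salt: A small salt shaker 44 mm across, 90 mm high, standing between the crank and the jack; origin under its middle. To be left alone.
- oregano: A spice jar with a black cap, 41 mm across, 105 mm high, standing behind the crank; origin under its middle. To be left alone.
Things that resemble listed ones, but are neither listed nor needed, are in the scene too. What is meant by the crank is not orange, and is the larger of those in its own colour.

How it is judged:
On the way, in this order (a step that is already met when the one before it is completed fails the run):
1. the crank's socket is fully home on the jack's shaft (distance between crank_mouth and shaft_collar below 0.009 m and angle between the x axis of crank and the x axis of jack, either way round below 0.2 rad), for 0.2 s.
2. the jack's pad bears on the underside of the wall unit (all of step 1 and contact force between jack_pad and anything else above 25 N), for 0.2 s.
At the end, for the whole second after the job is handed in: The pad bears on the wall unit's underside with 25 to 400 N; the crank is on the shaft with its mouth within 9 mm of the collar and in line within 0.2 rad; the jack stands upright (within 0.04 rad) and within 10 mm of where it stood (all of step 2 and contact force between jack_pad and anything else below 400 N and distance of jack from where it was at the start of the episode below 0.01 m and angle between jack's own z axis and vertical below 0.04 rad); the robot touches nothing.
It fails at once if the jack strains the wall unit (contact force between jack_pad and anything else above 400 N).
It fails at once if the jack is shoved more than 10 mm out of its place or rocked (distance of jack from where it was at the start of the episode above 0.01 m or angle between jack's own z axis and vertical above 0.06 rad).
It fails at once if a tin, jar or shaker is moved more than 20 mm (distance of any of beans, jam, salt, oregano from where it was at the start of the episode above 0.02 m).
It also fails if it takes over 72 s, if anything falls off the work surface, if the arm or the gripper's body presses on something with over 40 N, if the wrist force passes 120 N, or if a joint passes its speed limit or range.

## Robot

A 6-joint arm with a two-finger parallel gripper is mounted at the origin on the work surface; the furniture and walls round the work are solid. World frame = base frame: x ahead of the robot, y to its left, z up, the work surface at z = 0. Lengths are in m, angles in rad, forces in N, time in s.
With the tool pointing down it reaches from about 0.3 to 0.875 m from the base axis. Payload 6.4 kg.
Tool frame: the origin (TCP) lies on the centre line of the jaws, within the pads' length; the fingertips stand 25 mm ahead of it and the grasp point (between the pads) lies 6 mm ahead of it; z points along the fingers, y is the line along which they close (so a half turn about z gives the same grasp; the last joint's range is limited). The gripper opens to 85 mm and grips with 20 to 120 N. Pads are 22 mm wide; open, the fingers measure 114 mm over their backs; the gripper's body (76 mm by 85 mm) begins 54 mm behind the grasp point. The pads swing forward as they close: fully open they stand 13 mm farther back than shut.
Start: joints at [-1.474, 0.181, 1.607, -0, 1.354, -0.206], TCP at [0.171, -0.549, 0.256] pointing down, gripper open.
Joint ranges: [-2.99, 2.99], [-0.89, 2.07], [0.3, 2.58], [-1.14, 4.28], [0, 2.63], [-3.12, 3.12]. Speed limits (rad/s): [2.57, 2.57, 3.01, 3.14, 3.14, 3.14].

## Interface

Orientations are given as a unit quaternion [w, x, y, z].
In Python, from bench import get_obs, camera, hand_in, spot_in gives the robot as it stands.
- The arm moves only by the shell command python3 -m jog 'ROWS'. ROWS is JSON, one flat list of numbers, 7 for each row, row after row: the shift along the tool's x, y, z in m, then the turn, a rotation vector about the tool's x, y, z in rad, then the closure, from 0 (fully open) to 1 (shut). A call has 1 to 20 rows; each row is the pose to reach, as a shift and turn from the pose commanded when the call began, along the tool's axes at that moment; what a row does not reach only later rows make up. A row lasts 1/8 s, in which the tool goes at most 62.5 mm and 10.7 degrees, less where a joint would pass 70% of its speed; a pose out of reach is approached as far as the arm can. A call with a gripper value outside its range is refused whole. The fingers move at their own pace and stop on an object; the grip force is fixed at half the most. Time passes only in rows, so rows that repeat a pose let the fingers close. It gives the time, the measured TCP pose, the force, the opening and the grip force at its end, in the units of the state.
- get_obs(): the state, without advancing time (a new reading comes with each control period).
- camera(name): name is "scene" or "top"; returns a dict with "frame" (480x640x3 uint8, red, green, blue), "mtx" (3x3 intrinsics, pixels), "distortion" ([k1, k2, p1, p2, k3] as OpenCV has them; the pictures are not rectified), "extrinsics" (4x4, takes a point from camera to world coordinates). Camera axes: x right, y up, looking along -z (the intrinsics and any distortion apply to the point x, -y, -z); pixel columns grow to the right and rows downward; lengths in m; the calibration is good to about 2 mm. A picture is of the moment at which its call begins. There is no depth.
- hand_in(): hands the job in; it is judged then, once.
Trained networks look in a picture, given as the dict that the camera call returned (one of the last four; its "shot" number tells which), for a name from the list of things; names that differ only in an ending like _2 or _b are one class to them, and where a whole thing is asked for, a point or a joint stands for the part that bears it (a point fixed in the world has none). Each returns a list of dicts, best first, with "confidence" (0 to 1); they miss things now and then, are a little off and sometimes report something else, mostly with a low value. They report only what shows in the picture. A call takes as long as a camera call. They do not tell look-alikes from the thing itself.
- spot_in(picture, name): "xyz" ([x, y, z] in m, in world coordinates, good to about 4 mm: the middle of the surface that is visible of it).
The state is a dict: "time_s": time; "q": joint angles; "dq": joint speeds; "joint_efforts": joint torques, N m; "eef_pos": TCP position; "eef_rot": TCP orientation; "wrist_force": force on the tool from outside, world axes, zero at the start; "torque": the same for the moment, N m; "opening": opening from 0.0 (shut) to 1.0 (fully open); "grasp_force": force on a finger pad.
Only numpy, scipy, OpenCV 4.12 (cv2) and the standard library are available. Lean on these libraries where they do the work, as an engineer would, in place of code of your own. Each camera call takes 0.05 s, during which the arm holds its last target. There are 200 camera calls.

## Working session

There is one attempt and no reset: what is moved stays moved. The work goes in short steps, Python scripts to look and compute and a shell command to move; the robot and the scene stay as the last step left them, time stands still between calls to the robot, and variables do not carry over. Pictures are saved under pics/ and viewed, at most 10 in all, crops included, and the job is handed in when it is done.

```bash
ls; mkdir -p pics; cat > h.py <<'E'
import numpy as np, cv2
from bench import get_obs, camera, spot_in
from scipy.spatial.transform import Rotation as R
def proj(c,P):
    T=np.linalg.inv(c['extrinsics']);p=(T[:3,:3]@np.atleast_2d(P).T).T+T[:3,3]
    p=p*[1,-1,-1]
    return cv2.projectPoints(p,np.zeros(3),np.zeros(3),np.array(c['mtx']),np.array(c['distortion']))[0][:,0]
def ray(c,uv):
    n=cv2.undistortPoints(np.array([[uv]],float),np.array(c['mtx']),np.array(c['distortion']))[0,0]
    E=np.array(c['extrinsics']);d=E[:3,:3]@np.array([n[0],-n[1],-1]);return E[:3,3],d
def at_z(c,uv,z):
    o,d=ray(c,uv);return o+d*(z-o[2])/d[2]
def save(c,n,box=None,s=1):
    f=c['frame'][:,:,::-1]
    if box: f=f[box[1]:box[3],box[0]:box[2]]
    cv2.imwrite('pics/'+n,cv2.resize(f,None,fx=s,fy=s,interpolation=cv2.INTER_CUBIC))
E
python3 - <<'E'
from h import *
o=get_obs();print({k:np.round(v,3) for k,v in o.items()})
for n in ['scene','top']:
    c=camera(n);save(c,n+'0.png');print(n,np.round(c['extrinsics'],2).tolist())
    for t in ['jack','shaft_collar','shaft_nose','jack_pad','crank','crank_mouth','crank_elbow','crank_grip','beans','jam','salt','oregano']:
        for r in spot_in(c,t)[:3]:print(t,np.round(r['xyz'],3),round(r['confidence'],2),np.round(proj(c,r['xyz'])[0]))
E
```

```text
pics
{'time_s': np.float64(0.0), 'q': array([-1.474,  0.182,  1.608,  0.   ,  1.354, -0.206]), 'dq': array([ 0.001, -0.001,  0.   ,  0.002,  0.001,  0.001]), 'joint_efforts': array([-0.0000e+00, -4.4486e+01, -3.5134e+01, -0.0000e+00,  9.0000e-03,
        0.0000e+00]), 'eef_pos': array([ 0.171, -0.548,  0.255]), 'eef_rot': array([-0.001,  0.989,  0.151,  0.   ]), 'wrist_force': array([-0.628, -0.096, -0.841]), 'torque': array([-0.035, -0.025, -0.043]), 'grasp_force': np.float64(0.0), 'opening': np.float64(1.002)}
scene [[-0.48, 0.64, -0.61, -0.2], [-0.88, -0.35, 0.33, 0.38], [-0.0, 0.69, 0.73, 1.11], [0.0, 0.0, 0.0, 1.0]]
jack [ 0.669 -0.247  0.342] 0.79 [375. 144.]
shaft_collar [ 0.666 -0.246  0.338] 0.71 [375. 146.]
shaft_nose [ 0.666 -0.244  0.342] 0.94 [375. 145.]
jack_pad [ 0.628 -0.243  0.47 ] 0.71 [388. 108.]
crank [0.507 0.141 0.023] 0.86 [273. 321.]
crank [ 0.323 -0.32   0.025] 0.68 [459. 302.]
crank [0.328 0.099 0.021] 0.64 [320. 369.]
crank_mouth [ 0.328 -0.319  0.027] 0.94 [458. 300.]
crank_mouth [0.515 0.146 0.024] 0.75 [270. 319.]
crank_elbow [ 0.326 -0.319  0.025] 0.82 
[... 822 characters left out ...]
k [0.512 0.145 0.028] 0.67 [262. 253.]
crank_mouth [ 0.324 -0.338  0.028] 0.78 [438. 319.]
crank_mouth [0.512 0.15  0.027] 0.62 [260. 253.]
crank_mouth [0.326 0.095 0.016] 0.5 [280. 321.]
crank_elbow [0.328 0.096 0.019] 0.73 [280. 320.]
crank_elbow [ 0.324 -0.337  0.023] 0.72 [437. 319.]
crank_elbow [0.518 0.139 0.027] 0.7 [264. 251.]
crank_grip [0.328 0.097 0.018] 0.86 [279. 320.]
crank_grip [0.518 0.144 0.022] 0.83 [262. 251.]
crank_grip [ 0.325 -0.341  0.024] 0.82 [439. 319.]
beans [0.525 0.307 0.108] 0.79 [197. 245.]
beans [0.6   0.276 0.113] 0.22 [209. 216.]
jam [0.599 0.28  0.109] 0.89 [208. 217.]
salt [ 0.518 -0.089  0.086] 0.76 [348. 247.]
oregano [0.615 0.134 0.104] 0.63 [263. 211.]
```

View pics/scene0.png

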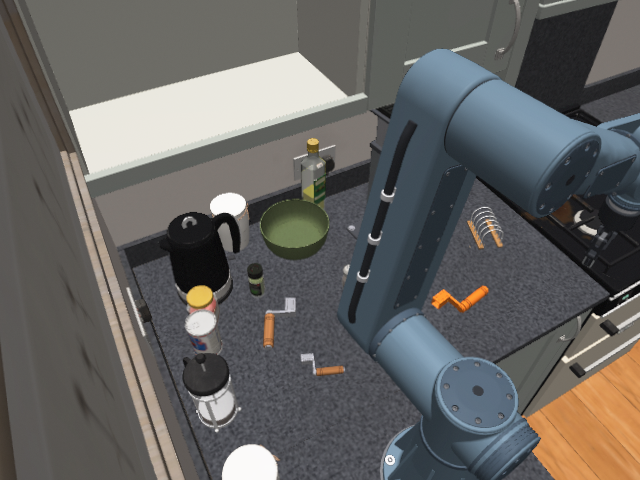

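View pics/top0.png

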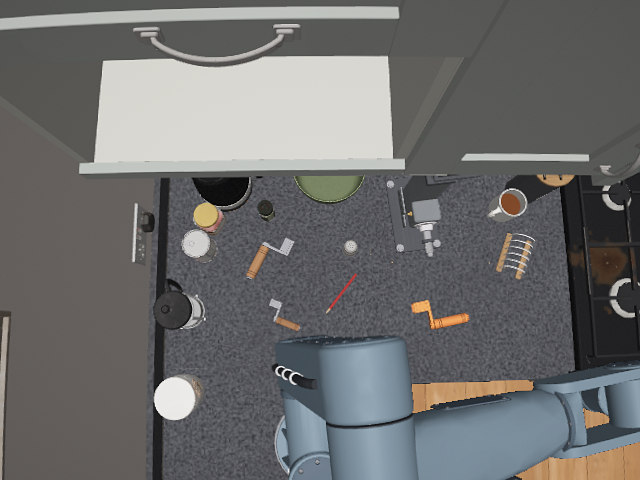

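The top view shows three candidates. The brown-grip crank at (270,255) has its socket at (287,246) and its grip at (258,262). A smaller brown look-alike is at (285,317) and an orange one at (440,315). I choose the larger brown one at (270,255) and check it in a close crop, with the jack shaft beside it at about (430,245).

```bash
python3 - <<'E'
from h import *
c=camera('top');f=c['frame'][:,:,::-1]
a=f[230:290,230:310];b=f[200:260,380:460]
cv2.imwrite('pics/crop1.png',np.vstack([cv2.resize(x,None,fx=5,fy=5,interpolation=cv2.INTER_CUBIC) for x in (a,b)])[:600])
E
```

```text
(no output)
```

View pics/crop1.png

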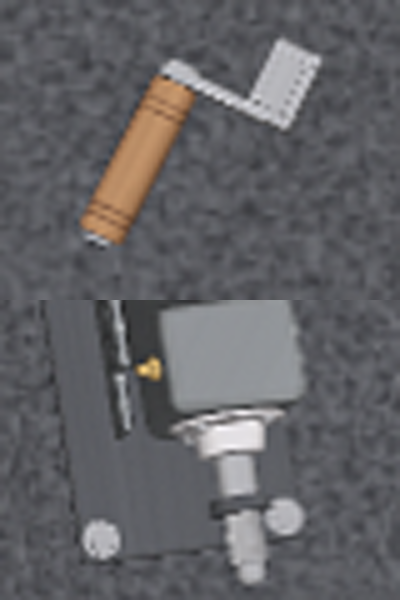

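Crop: the brown grip's ends are at (266,247) and (250.6,277), and the socket mouth is at about (290,240). The mouth faces away from the robot and the grip is on the left, as described. On the jack, the black collar ring is at about (428,241) and the nose tip at (430.5,256).

```bash
python3 - <<'E'
from h import *
c=camera('top');print(c['mtx'][0][0])
for n,uv,z in [('gripfar',(266.2,247),.02),('gripnear',(250.6,277),.02),('mouth',(290,240),.0135),('sockback',(284.2,252.6),.0135),('elbow',(265.5,243.5),.0135),
 ('nose',(430.4,256.3),.127),('collar',(428,241),.13),('colL',(422.2,240.5),.125),('colR',(434,241.5),.125),('foot near left',(395.5,252),.01),('foot near right',(441,247),.01),('foot left far',(389,180),.01)]:
    print(n,np.round(at_z(c,uv,z),4))
o=get_obs();print(R.from_quat(o['eef_rot'],scalar_first=True).as_matrix().round(3).tolist())
E
```

```text
509.87804761454703
gripfar [0.5309 0.1334 0.02  ]
gripnear [0.4474 0.1762 0.02  ]
mouth [0.5511 0.0671 0.0135]
sockback [0.5155 0.0835 0.0135]
elbow [0.5418 0.1359 0.0135]
nose [ 0.486  -0.3004  0.127 ]
collar [ 0.5258 -0.2953  0.13  ]
colL [ 0.528  -0.2813  0.125 ]
colR [ 0.5251 -0.3124  0.125 ]
foot near left [ 0.5145 -0.2298  0.01  ]
foot near right [ 0.5273 -0.3607  0.01  ]
foot left far [ 0.7247 -0.2191  0.01  ]
[[0.955, 0.298, 0.0], [0.298, -0.955, 0.0], [0.0, 0.0, -1.0]]
```

```bash
python3 -m jog '[0.257,-0.289,0.0,0,0,0.38,0.2, 0.513,-0.577,0.08,0,0,0.76,0.2, 0.513,-0.577,0.08,0,0,0.76,0.2, 0.513,-0.577,0.08,0,0,0.76,0.2, 0.513,-0.577,0.08,0,0,0.76,0.2, 0.513,-0.577,0.08,0,0,0.76,0.2, 0.513,-0.577,0.08,0,0,0.76,0.2, 0.513,-0.577,0.08,0,0,0.76,0.2, 0.513,-0.577,0.08,0,0,0.76,0.2, 0.513,-0.577,0.08,0,0,0.76,0.2, 0.513,-0.577,0.08,0,0,0.76,0.2, 0.513,-0.577,0.08,0,0,0.76,0.2, 0.513,-0.577,0.08,0,0,0.76,0.2, 0.513,-0.577,0.08,0,0,0.76,0.2, 0.513,-0.577,0.08,0,0,0.76,0.2, 0.513,-0.577,0.08,0,0,0.76,0.2]'
python3 - <<'E'
from h import *
o=get_obs();M=R.from_quat(o['eef_rot'],scalar_first=True).as_matrix();print(o['time_s'],o['eef_pos'].round(4),M.round(3).tolist(),o['q'].round(2))
c=camera('scene');f=c['frame'][:,:,::-1]
for n in ['jack','shaft_collar','shaft_nose','jack_pad','crank_grip','crank_mouth']:
    for r in spot_in(c,n)[:2]:print(n,np.round(r['xyz'],3),round(r['confidence'],2),np.round(proj(c,r['xyz'])[0]))
pr=proj(c,[[.486,-.3,.125],[.526,-.2955,.125],[.489,.155,.0135]]);print(pr)
u,v=pr[0].astype(int);save(c,'scene1.png',(u-50,v-60,u+50,v+40),6)
print(u,v)
E
```

```text
time_s: 3.4
eef_pos: [0.489, 0.1538, 0.1765]
eef_rot: [0.0, 0.974, -0.227, 0.0]
wrist_force: [-0.6, 0.0, 0.5]
opening: 0.797
grasp_force: 0.0
3.4 [0.489  0.1538 0.1765] [[0.897, -0.443, 0.0], [-0.443, -0.897, -0.0], [0.0, 0.0, -1.0]] [ 0.07  0.13  1.84 -0.    1.17  2.1 ]
jack [ 0.633 -0.261  0.349] 0.97 [388. 147.]
shaft_collar [ 0.633 -0.259  0.345] 0.59 [387. 149.]
shaft_collar [0.474 0.172 0.025] 0.23 [267. 335.]
shaft_nose [ 0.635 -0.26   0.348] 0.63 [387. 147.]
jack_pad [ 0.611 -0.268  0.469] 0.58 [400. 109.]
jack_pad [ 0.635 -0.259  0.347] 0.24 [387. 148.]
crank_grip [ 0.321 -0.345  0.023] 0.56 [466. 299.]
crank_grip [0.469 0.172 0.026] 0.46 [268. 336.]
crank_mouth [ 0.319 -0.342  0.027] 0.84 [467. 299.]
crank_mouth [0.476 0.174 0.023] 0.62 [266. 335.]
[[422.11168051 239.76730921]
 [412.06353419 231.03311162]
 [271.18395667 330.25017773]]
422 239
```

View pics/scene1.png

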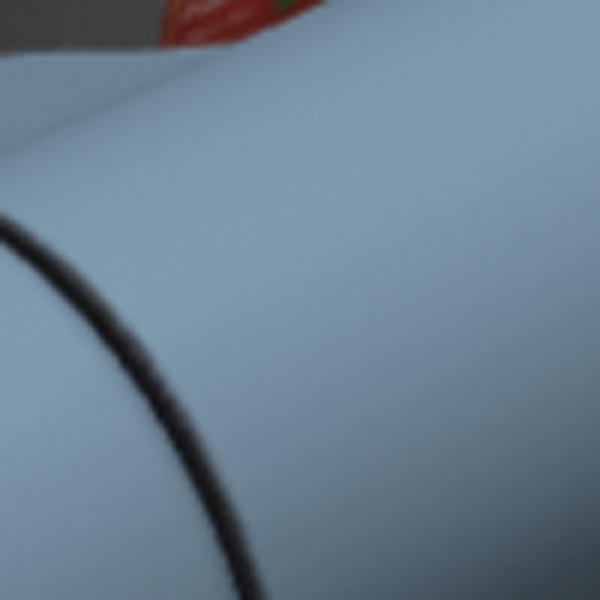

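The arm hides the jack from the scene camera, so I keep the top camera's numbers. The tool is centred over the grip, so I go down and grasp.

```bash
python3 -m jog '[0,0,0.05,0,0,0,0.2, 0,0,0.10,0,0,0,0.2, 0,-0.002,0.135,0,0,0,0.2, 0,-0.002,0.147,0,0,0,0.2, 0,-0.002,0.147,0,0,0,0.2, 0,-0.002,0.147,0,0,0,0.9, 0,-0.002,0.147,0,0,0,0.9, 0,-0.002,0.147,0,0,0,0.9, 0,-0.002,0.147,0,0,0,0.9, 0,-0.002,0.147,0,0,0,0.9, 0,-0.002,0.147,0,0,0,0.9]'
python3 -m jog '[0,0,-0.03,0,0,0,0.9, 0,0,-0.07,0,0,0,0.9, 0,0,-0.12,0,0,0,0.9, 0,0,-0.17,0,0,0,0.9, 0,0,-0.17,0,0,0,0.9, 0,0,-0.17,0,0,0,0.9]'
python3 - <<'E'
from h import *
o=get_obs();M=R.from_quat(o['eef_rot'],scalar_first=True).as_matrix();print(o['eef_pos'].round(4),M.round(3).tolist(),o['opening'])
c=camera('top');pc=proj(c,o['eef_pos'])[0];print(pc)
for n in ['crank_mouth','crank_grip']:
    for r in spot_in(c,n)[:3]:print(n,np.round(r['xyz'],3),round(r['confidence'],2),np.round(proj(c,r['xyz'])[0]))
u,v=pc.astype(int);f=c['frame'][:,:,::-1];s=camera('scene')['frame'][:,:,::-1]
sp=proj(camera('scene'),o['eef_pos'])[0].astype(int);print(sp)
a=f[v-50:v+50,u-60:u+60];b=s[sp[1]-50:sp[1]+50,sp[0]-60:sp[0]+60]
cv2.imwrite('pics/held.png',np.vstack([cv2.resize(x,(360,300),interpolation=cv2.INTER_CUBIC) for x in (a,b)]))
E
```

```text
time_s: 5.12
eef_pos: [0.4913, 0.1569, 0.0311]
eef_rot: [-0.001, 0.974, -0.226, 0.001]
wrist_force: [-0.6, 0.4, 7.9]
opening: 0.288
grasp_force: 58.6
time_s: 5.88
eef_pos: [0.4891, 0.1565, 0.1986]
eef_rot: [0.0, 0.974, -0.227, -0.001]
wrist_force: [-0.4, -0.5, -3.8]
opening: 0.29
grasp_force: 59.3
[0.4891 0.1565 0.1986] [[0.897, -0.441, -0.001], [-0.441, -0.897, -0.0], [-0.001, 0.001, -1.0]] 0.2900003650630677
[250.4802312  253.16125416]
crank_mouth [0.456 0.163 0.188] 0.65 [248. 267.]
crank_mouth [ 0.326 -0.337  0.027] 0.64 [438. 319.]
crank_mouth [0.326 0.091 0.015] 0.6 [281. 321.]
crank_grip [ 0.327 -0.344  0.022] 0.93 [440. 318.]
crank_grip [0.465 0.162 0.191] 0.77 [248. 263.]
crank_grip [0.326 0.099 0.02 ] 0.52 [279. 321.]
[264 285]
```

View pics/held.png

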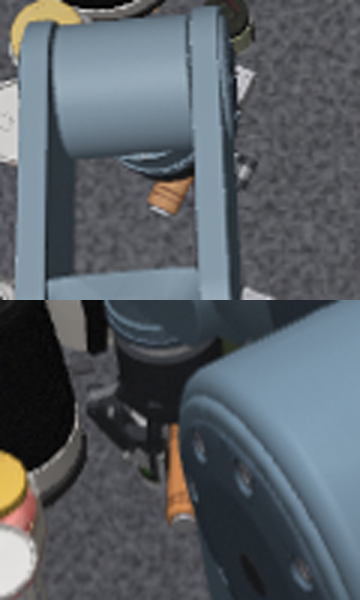

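The crank is held by its grip, seen in the top view near the jaws, with 59 N on the pads. Next I fit the shaft axis to sub-pixel accuracy.

```bash
python3 - <<'E'
from h import *
c=camera('top');g=cv2.cvtColor(c['frame'],cv2.COLOR_RGB2GRAY).astype(int)
for v in range(225,260):print(v,*g[v,418:442])
hsv=cv2.cvtColor(c['frame'],cv2.COLOR_RGB2HSV)
E
```

```text
225 115 140 186 176 190 235 235 232 227 226 225 225 227 221 178 94 90 92 93 81 77 87 96 84
226 110 115 141 188 219 225 224 224 224 224 223 223 222 217 179 93 92 93 94 77 67 77 92 96
227 116 140 179 203 215 222 222 223 223 223 223 224 222 215 177 93 92 93 94 85 72 75 91 98
228 135 130 175 199 213 221 224 224 224 225 225 226 224 216 176 93 94 94 94 84 73 78 91 93
229 88 117 168 195 212 222 228 229 230 226 218 212 204 195 158 97 94 94 94 88 82 85 95 92
230 87 105 160 197 211 196 162 122 101 121 121 116 109 103 96 94 94 94 94 91 87 90 93 92
231 92 102 129 132 105 117 145 174 186 183 183 168 120 88 93 95 96 94 93 94 76 89 98 87
232 92 93 95 96 99 125 167 183 184 182 181 175 141 89 93 95 95 96 94 95 78 78 83 81
233 93 93 92 93 90 116 163 181 184 182 180 178 146 81 93 95 96 95 93 95 88 83 87 92
234 94 93 95 94 88 109 158 179 184 182 180 179 152 90 94 94 96 95 93 95 88 84 94 104
235 93 92 93 94 87 101 152 176 184 181 180 179 158 102 93 95 95 95 94 93 92 87 95 102
236 94 92 94 94 89 102 147 174 184 182 180 182 162 107 92 95 96 94 94 93 89 95 100 94
237 94 93 94 93 93 103 139 171 184 185 183 1
[... 1194 characters left out ...]
90 135 177 171 171 171 169 155 114 89 84 86 85 81 82 80 81
252 87 85 79 78 86 96 90 73 136 176 151 158 159 162 145 73 86 89 94 97 98 96 97 92
253 93 84 75 75 86 90 80 70 62 104 160 183 185 182 146 75 84 84 87 99 102 102 99 94
254 96 83 78 84 89 84 78 73 67 108 161 181 182 181 156 94 84 81 83 94 99 96 90 88
255 81 86 90 91 91 91 88 85 82 101 150 173 176 176 139 85 92 86 85 91 93 82 78 86
256 78 81 92 94 98 102 98 86 74 75 104 141 138 122 110 102 97 85 77 84 89 81 79 87
257 76 77 84 89 87 93 98 88 75 85 78 67 76 86 85 84 87 87 83 88 96 90 84 82
258 81 77 84 87 82 83 88 87 82 84 80 73 77 81 78 77 80 83 85 89 97 98 95 90
259 88 88 90 94 91 85 83 89 89 83 85 85 82 80 82 88 83 81 88 93 94 97 96 90
```

```bash
python3 - <<'E'
from h import *
c=camera('top')
uv=[(426.7,232),(427.15,235),(427.45,237),(428.2,244),(428.4,247),(429.0,250),(429.9,254)]
P=np.array([at_z(c,p,.126) for p in uv]);k=np.polyfit(P[:,0],P[:,1],1);print(P.round(4).tolist(),k)
tip=at_z(c,(430.1,256.3),.1215);print(tip)
tx=np.linspace(tip[0],tip[0]+.037,2);print(np.polyval(k,tx),tx)
# collar front face top edge row ~242.5 / 238.5 rear
print(at_z(c,(427.7,242.9),.136),at_z(c,(427.5,238.7),.141))
f=c['frame'];e=cv2.Canny(f[:,:,::-1].copy(),40,120)
# foot plate left edge: darkness columns
g=cv2.cvtColor(f,cv2.COLOR_RGB2GRAY).astype(int)
for v in (190,200,210,220,230,240):print(v,*g[v,384:402])
for u in (402,408,414,420): print(u,*g[240:260,u])
E
```

```text
[[0.5503, -0.294, 0.126], [0.5423, -0.2948, 0.126], [0.537, -0.2954, 0.126], [0.5185, -0.2964, 0.126], [0.5106, -0.2966, 0.126], [0.5027, -0.2978, 0.126], [0.4922, -0.2997, 0.126]] [ 0.08471189 -0.34060226]
[ 0.48671656 -0.30098382  0.1215    ]
[-0.29937158 -0.29623724] [0.48671656 0.52371656]
[ 0.51984241 -0.29288346  0.136     ] [ 0.53003291 -0.29170247  0.141     ]
190 94 94 61 87 94 93 92 95 93 91 95 95 96 86 63 80 77 152
200 96 92 96 100 68 87 92 91 93 93 93 92 95 93 83 57 43 70
210 93 100 101 94 87 82 78 92 92 89 93 92 90 93 92 95 75 60
220 83 86 80 78 91 93 84 67 90 92 91 91 92 93 92 93 94 95
230 79 84 83 87 89 84 75 68 86 75 90 94 90 92 94 91 93 93
240 89 85 78 73 78 86 88 91 86 87 64 91 93 94 93 93 93 92
402 95 95 94 91 95 184 181 183 180 149 182 84 63 77 66 90 96 93 92 93
408 96 96 96 95 95 95 95 95 96 96 90 68 95 91 78 84 94 94 82 76
414 95 95 96 96 96 96 97 96 95 93 77 98 95 93 89 91 87 74 73 86
420 94 94 92 94 94 93 95 94 95 85 87 88 79 74 78 90 89 85 83 90
```

```bash
python3 -m jog '[-0.02,0.04,-0.02,0,0,0,0.9, -0.045,0.09,-0.04,0,0,-0.05,0.9, -0.07,0.146,-0.04,0,0,-0.1,0.9, -0.045,0.196,-0.04,0,0,-0.18,0.9, -0.02,0.25,-0.04,0,0,-0.26,0.9, 0.011,0.31,-0.04,0,0,-0.36,0.9, 0.04,0.368,-0.04,0,0,-0.45,0.9, 0.065,0.42,-0.04,0,0,-0.52,0.9, 0.085,0.46,-0.04,0,0,-0.545,0.9, 0.092,0.475,-0.02,0,0,-0.545,0.9, 0.092,0.475,0,0,0,-0.545,0.9, 0.092,0.475,0.002,0,0,-0.545,0.9, 0.092,0.475,0.002,0,0,-0.545,0.9, 0.092,0.475,0.002,0,0,-0.545,0.9]'
python3 - <<'E'
from h import *
o=get_obs();M=R.from_quat(o['eef_rot'],scalar_first=True).as_matrix();print(o['time_s'],o['eef_pos'].round(4),M.round(3).tolist(),o['opening'],o['wrist_force'])
c=camera('top');s=camera('scene')
mouth=o['eef_pos']+M@[.1,0,.0715];print(mouth)
pt=proj(c,mouth)[0].astype(int);ps=proj(s,mouth)[0].astype(int);print(pt,ps)
a=c['frame'][pt[1]-50:pt[1]+50,pt[0]-65:pt[0]+65,::-1];b=s['frame'][ps[1]-50:ps[1]+50,ps[0]-65:ps[0]+65,::-1]
cv2.imwrite('pics/pre.png',np.vstack([cv2.resize(x,(390,300),interpolation=cv2.INTER_CUBIC) for x in (a,b)]))
E
```

```text
time_s: 7.98
eef_pos: [0.3633, -0.3104, 0.1983]
eef_rot: [0.001, 0.999, 0.044, 0.0]
wrist_force: [-0.1, 0.1, -2.3]
opening: 0.29
grasp_force: 59.5
7.975 [ 0.3633 -0.3104  0.1983] [[0.996, 0.088, 0.001], [0.088, -0.996, -0.001], [0.001, 0.002, -1.0]] 0.2900763368404208 [-0.05478067  0.12742291 -2.30187109]
[ 0.4629812  -0.30166268  0.12685971]
[431 265] [427 244]
```

View pics/pre.png

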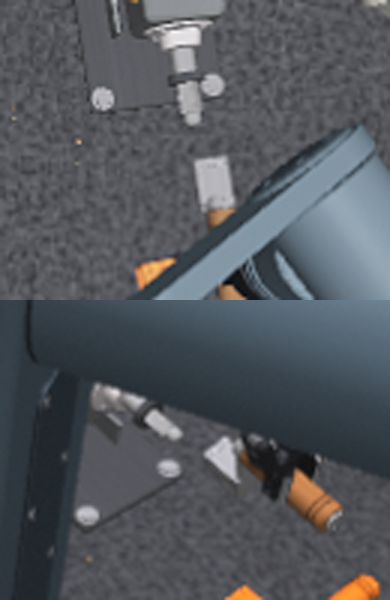

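```bash
python3 - <<'E'
from h import *
o=get_obs();M=R.from_quat(o['eef_rot'],scalar_first=True).as_matrix()
c=camera('top');s=camera('scene')
out=[]
for cam,(u0,v0) in ((c,(405,235)),(s,(400,215))):
    im=cv2.resize(cam['frame'][v0:v0+55,u0:u0+75,::-1],(750,550),interpolation=cv2.INTER_CUBIC)[:, :]
    def dr(P,col):
        q=(proj(cam,P)-[u0,v0]+.5)*10
        cv2.polylines(im,[q.astype(int)],True,col,1)
    for th,col in ((0,(0,255,0)),(-.2,(0,0,255))):
        # swing about grip axis (tool x through tool z=.0165)
        for x in (.1,.062):
            L=[[x,a,.055+b] for a,b in ((-.0135,-.0135),(.0135,-.0135),(.0135,.0135),(-.0135,.0135))]
            P=R.from_rotvec([th,0,0]).apply(L)+[0,0,.0165]
            dr(o['eef_pos']+P@M.T,col)
    d=np.array([.9963,.086,0]);n=np.array([.4867,-.2994,.125])
    dr(np.array([n,n+.037*d]),(255,0,255))
    out.append(cv2.resize(im,(400,293),interpolation=cv2.INTER_AREA) if 0 else im)
cv2.imwrite('pics/pre2.png',cv2.resize(np.vstack(out),(409,600),interpolation=cv2.INTER_AREA))
E
```

```text
(no output)
```

View pics/pre2.png

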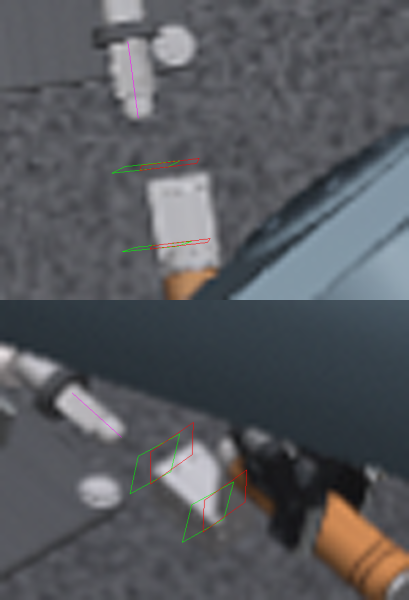

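The top view shows the mouth about 12 mm too far to -y, because the arm hangs at about -0.2 rad instead of straight down. The mouth is also about 7 mm further back than I modelled. I shift sideways, then re-measure and fit the crank pose numerically.

```bash
python3 -m jog '[0,-0.012,0,0,0,0,0.9, 0,-0.012,0,0,0,0,0.9, 0,-0.012,0,0,0,0,0.9, 0,-0.012,0,0,0,0,0.9]'
python3 - <<'E'
from h import *
o=get_obs();print(o['time_s'],o['eef_pos'].round(4))
c=camera('top')
g=cv2.cvtColor(c['frame'],cv2.COLOR_RGB2GRAY).astype(int)
for v in range(263,290,2):print(v,*g[v,422:448])
s=camera('scene');g=cv2.cvtColor(s['frame'],cv2.COLOR_RGB2GRAY).astype(int)
print()
for v in range(232,262,2):print(v,*g[v,416:448])
E
```

```text
time_s: 8.68
eef_pos: [0.3618, -0.2983, 0.1974]
eef_rot: [0.0, 0.999, 0.044, 0.0]
wrist_force: [-0.0, -0.2, -2.5]
opening: 0.295
grasp_force: 59.5
8.675 [ 0.3618 -0.2983  0.1974]
263 98 95 84 78 88 99 100 81 76 90 95 96 95 85 75 72 76 85 95 93 83 77 83 85 84 89
265 83 85 92 93 95 96 79 63 74 87 91 90 95 93 86 85 83 88 93 84 71 78 79 83 92 85
267 89 79 81 87 76 76 88 97 93 94 95 98 94 89 88 79 82 93 98 95 93 89 86 87 94 89
269 82 87 131 165 173 184 191 190 188 189 192 190 151 93 91 94 94 96 96 91 84 81 83 85 83 71
271 74 68 120 179 175 154 158 168 171 171 186 189 165 108 81 75 75 89 96 88 79 80 91 99 95 83
273 79 71 156 199 184 181 182 183 184 184 183 183 178 131 80 90 93 98 102 96 91 89 92 93 90 91
275 89 71 97 161 188 183 182 182 183 185 183 182 189 150 91 93 81 71 76 87 88 86 89 90 92 91
277 78 79 73 152 192 184 181 183 184 185 185 182 185 157 111 98 91 83 84 97 93 83 78 77 60 45
279 92 92 91 166 198 184 181 182 184 185 186 183 182 188 143 82 79 76 85 93 92 79 52 41 48 64
281 98 83 64 123 175 187 183 185 156 143 165 182 186 183 184 183 159 105 86 88 72 60 57 74 89 97
283 85 77 79 8
[... 1257 characters left out ...]
6 195 186 151 96 77 80 81 59 25 38 40 26 21 24 24
250 159 172 175 176 168 141 98 78 94 157 196 197 195 193 195 196 197 197 197 171 116 83 81 67 64 45 28 29 27 22 25 25
252 124 157 170 161 137 103 70 73 81 90 96 152 196 201 196 194 195 196 197 152 87 84 88 82 74 56 51 48 36 31 24 24
254 83 79 72 63 59 79 85 77 77 77 77 76 70 139 188 197 196 195 176 122 80 84 85 87 86 104 84 58 59 52 35 26
256 61 63 78 89 83 79 79 92 107 99 81 76 78 87 89 119 169 189 149 88 83 87 85 86 86 84 83 82 74 62 37 20
258 87 85 85 87 84 82 84 86 86 84 89 86 76 75 77 86 101 103 144 147 106 86 86 86 85 83 81 85 90 68 37 25
260 73 76 76 74 73 77 83 82 78 79 84 85 83 80 76 77 78 78 84 87 86 84 76 78 82 80 79 86 93 77 50 38
```

```bash
cat > fit.py <<'E'
from h import *
from scipy.optimize import differential_evolution
def corners(a,b,c):return np.array([[x,y,z] for x in a for y in b for z in c])
SOCK=corners((0,.038),(-.0135,.0135),(-.0135,.0135));BAR=corners((-.007,0),(-.01,.01),(-.0135,.062))
def world(P,p,o,M):  # P: x along hole, z from socket axis to grip (up)
    x0,z0,th,psi,phi=p
    Q=np.c_[P[:,0]+.062,-P[:,1],.055-P[:,2]]   # tool-like axes, relative to grip middle
    Q=R.from_euler('xyz',[th,phi,psi]).apply(Q)+[x0,0,z0]
    return o['eef_pos']+Q@M.T
def mask(cam,p,o,M,roi,S=4):
    u0,v0,u1,v1=roi;m=np.zeros(((v1-v0)*S,(u1-u0)*S),np.uint8)
    for B in (SOCK,BAR):
        h=cv2.convexHull(((proj(cam,world(B,p,o,M))-[u0,v0]+.5)*S).astype(np.float32)).astype(int)
        cv2.fillConvexPoly(m,h,1)
    return cv2.resize(m.astype(np.float32),(u1-u0,v1-v0),interpolation=cv2.INTER_AREA)
def fit(c,s,o,rt,rs):
    M=R.from_quat(o['eef_rot'],scalar_first=True).as_matrix();obs=[]
    for cam,r in ((c,rt),(s,rs)):
        g=cv2.cvtColor(cam['frame'],cv2.COLOR_RGB2GRAY).astype(float)[r[1]:r[3],r[0]:r[2]]
        obs.append(np.clip((g-95)/80,0,1))
    def cost(p):
        return sum(np.abs(mask(cam,p,o,M,r)-b).sum() for cam,r,b in zip((c,s),(rt,rs),obs))
    e=differential_evolution(cost,[(-.02,.02),(.008,.025),(-.6,.6),(-.12,.12),(-.15,.15)],seed=0,maxiter=60,popsize=12)
    p=e.x;m=world(np.array([[.038,0,0],[0,0,0]]),p,o,M);return p,e.fun,m,M
E
python3 - <<'E'
from fit import *
o=get_obs();c=camera('top');s=camera('scene')
rt,rs=(419,261,437,280),(420,243,436,259)
p,f,m,M=fit(c,s,o,rt,rs);print(p.round(3),f,m.round(4))
d=m[0]-m[1];print('yaw',np.arctan2(d[1],d[0]),'pitch',d[2]/.038)
print('mouth off shaft: y',m[0,1]-(-.2994+(m[0,0]-.4867)*.0865),'z',m[0,2]-.125,'gap to nose',.4867-m[0,0])
out=[]
for cam,(u0,v0) in ((c,(405,235)),(s,(400,220))):
    im=cv2.resize(cam['frame'][v0:v0+50,u0:u0+60,::-1],(360,300),interpolation=cv2.INTER_CUBIC)
    for B in (SOCK,BAR):
        h=cv2.convexHull(((proj(cam,world(B,p,o,M))-[u0,v0]+.5)*6).astype(np.float32)).astype(int);cv2.polylines(im,[h],True,(0,255,0),1)
    out.append(im)
cv2.imwrite('pics/fit.png',np.vstack(out))
E
```

```text
[-0.017  0.011 -0.197 -0.111  0.138] 65.725 [[ 0.451  -0.2894  0.1464]
 [ 0.4141 -0.2968  0.1412]]
yaw 0.1989245681846504 pitch 0.13760302363892055
mouth off shaft: y 0.013102720027559134 z 0.02142911358541502 gap to nose 0.035741296734474015
```

View pics/fit.png

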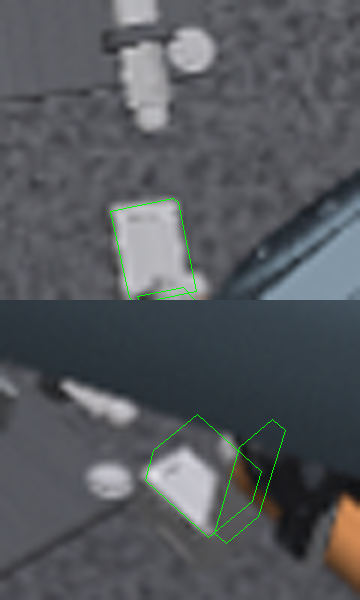

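```bash
cat >> h.py <<'E'
def tri(c,a,s,b):
    A=[];B=[]
    for o,d in (ray(c,a),ray(s,b)):
        d=d/np.linalg.norm(d);P=np.eye(3)-np.outer(d,d);A.append(P);B.append(P@o)
    x=np.linalg.solve(A[0]+A[1],B[0]+B[1]);return x,[np.linalg.norm(P@x-q) for P,q in zip(A,B)]
E
python3 - <<'E'
from h import *
c=camera('top');s=camera('scene')
print(proj(s,[[.4867,-.2994,.125],[.4867+.0369,-.2962,.125]]))
for n,a,b in (('FL',(422.83,269.5),(424.17,247.8)),('FR',(434.2,267.8),(430.3,243.7)),('BL',(425.8,284.2),(434.8,258.2)),('nose',(429.9,255.5),(420.0,238))):
    x,e=tri(c,a,s,b);print(n,x.round(4),np.round(e,4))
g=cv2.cvtColor(s['frame'],cv2.COLOR_RGB2GRAY).astype(int)
for v in range(230,246):print(v,*g[v,404:426])
E
```

```text
[[421.77704823 239.67892332]
 [412.78521938 231.49564602]]
FL [ 0.4502 -0.2767  0.1394] [0.0007 0.0007]
FR [ 0.4563 -0.3056  0.1345] [0.0019 0.0019]
BL [ 0.4131 -0.2848  0.1309] [0.0008 0.0008]
nose [ 0.4889 -0.2966  0.1308] [0.0021 0.0021]
230 49 49 47 47 49 49 50 49 49 49 50 50 50 50 51 50 50 52 51 52 51 52
231 64 60 54 47 47 48 47 49 49 48 50 50 49 49 51 49 51 50 50 51 50 51
232 90 86 68 47 48 47 47 47 48 49 49 48 48 49 48 50 49 49 49 50 50 49
233 92 88 64 49 50 45 83 107 78 55 46 47 47 49 48 49 50 49 49 49 51 49
234 86 81 59 43 43 41 119 172 149 115 101 78 52 48 47 48 47 49 49 49 49 50
235 86 82 77 55 42 42 43 118 177 180 174 144 115 99 76 52 46 48 49 49 49 49
236 88 88 85 79 62 49 50 59 112 162 177 183 182 170 142 121 106 78 51 47 48 47
237 88 89 87 87 87 78 77 88 89 108 147 172 179 176 182 194 184 145 94 58 54 50
238 88 88 88 87 87 89 88 88 86 74 88 137 159 152 170 186 191 182 141 81 72 60
239 88 88 88 87 88 85 81 84 84 77 73 97 103 97 137 165 174 159 119 81 83 82
240 89 88 89 88 88 88 84 76 82 86 80 76 78 80 101 125 127 104 77 78 83 82
241 89 89 89 89 89 89 89 85 78 84 83 80 85 85 79 86 88 81 74 68 72 76
242 89 88 89 89 89 89 87 89 85 83 84 83 83 85 84 84 82 84 78 73 72 74
243 88 88 89 90 89 89 89 88 89 88 85 82 81 84 86 84 82 83 84 85 83 83
244 87 87 87 89 89 89 90 88 88 88 86 81 87 95 94 86 80 81 85 90 89 89
245 89 85 86 88 89 90 90 90 89 88 87 87 87 92 89 84 81 83 80 79 78 81
```

The top view shows the socket now hanging vertical, so the earlier offset was swing from the move. The mouth is therefore 12 mm to +y, and I move back slowly and let it settle.

```bash
python3 -m jog '[0,0.002,0,0,0,0,0.9, 0,0.004,0,0,0,0,0.9, 0,0.006,0,0,0,0,0.9, 0,0.008,0,0,0,0,0.9, 0,0.01,0,0,0,0,0.9, 0,0.011,0,0,0,0,0.9, 0,0.012,0,0,0,0,0.9, 0,0.012,0,0,0,0,0.9, 0,0.012,0,0,0,0,0.9, 0,0.012,0,0,0,0,0.9]'
cat > edges.py <<'E'
from h import *
o=get_obs();print(o['time_s'],o['eef_pos'].round(4))
c=camera('top');g=cv2.cvtColor(c['frame'],cv2.COLOR_RGB2GRAY).astype(float)
def cross(r,lo,hi,t=135):
    i=np.where(r[lo:hi]>t)[0]
    if len(i)<3:return None
    a,b=lo+i[0],lo+i[-1]
    return a-(r[a]-t)/(r[a]-r[a-1]), b+(r[b]-t)/(r[b]-r[b+1])
for v in range(244,282,2):
    e=cross(g[v],422,432 if v<252 else 444)
    print(v,e and (round(e[0],1),round(e[1],1),round(sum(e)/2,2)))
E
python3 edges.py
```

```text
time_s: 10.22
eef_pos: [0.3628, -0.3101, 0.1973]
eef_rot: [-0.0, 0.999, 0.044, -0.0]
wrist_force: [-0.3, 0.0, -2.5]
opening: 0.291
grasp_force: 59.5
10.225 [ 0.3628 -0.3101  0.1973]
244 (np.float64(424.8), np.float64(431.3), np.float64(428.05))
246 (np.float64(425.1), np.float64(431.6), np.float64(428.39))
248 (np.float64(425.2), np.float64(432.2), np.float64(428.7))
250 (np.float64(425.6), np.float64(434.0), np.float64(429.8))
252 (np.float64(426.0), np.float64(432.1), np.float64(429.07))
254 (np.float64(427.5), np.float64(432.3), np.float64(429.92))
256 None
258 None
260 None
262 None
264 None
266 None
268 (np.float64(429.6), np.float64(438.3), np.float64(433.96))
270 (np.float64(427.8), np.float64(437.9), np.float64(432.87))
272 (np.float64(427.7), np.float64(438.6), np.float64(433.16))
274 (np.float64(428.0), np.float64(439.3), np.float64(433.65))
276 (np.float64(428.6), np.float64(439.0), np.float64(433.81))
278 (np.float64(428.7), np.float64(439.4), np.float64(434.04))
280 (np.float64(429.0), np.float64(442.9), np.float64(435.95))
```

The mouth is in line with the shaft in the top view: centre 432.9 against a wanted 433.2, with matching slope. I advance gently.

```bash
python3 -m jog '[0.006,0,0,0,0,0,0.9, 0.012,0,0,0,0,0,0.9, 0.018,0,0,0,0,0,0.9, 0.024,0,0,0,0,0,0.9, 0.028,0,0,0,0,0,0.9, 0.032,0,0,0,0,0,0.9, 0.036,0,0,0,0,0,0.9, 0.036,0,0,0,0,0,0.9]'; python3 -m jog '[0.002,0,0,0,0,0,0.9, 0.004,0,0,0,0,0,0.9, 0.006,0,0,0,0,0,0.9, 0.008,0,0,0,0,0,0.9, 0.008,0,0,0,0,0,0.9]'; python3 edges.py | tail -19
```

```text
time_s: 11.28
eef_pos: [0.3989, -0.307, 0.1973]
eef_rot: [-0.0, 0.999, 0.044, -0.0]
wrist_force: [-0.3, -0.2, -2.3]
opening: 0.289
grasp_force: 59.5
time_s: 11.9
eef_pos: [0.4069, -0.3063, 0.1974]
eef_rot: [0.0, 0.999, 0.044, 0.0]
wrist_force: [-0.1, -0.1, -1.4]
opening: 0.292
grasp_force: 59.6
244 (np.float64(424.8), np.float64(431.3), np.float64(428.06))
246 (np.float64(425.2), np.float64(431.6), np.float64(428.4))
248 (np.float64(425.2), np.float64(432.2), np.float64(428.71))
250 (np.float64(425.6), np.float64(434.0), np.float64(429.82))
252 (np.float64(425.0), np.float64(436.4), np.float64(430.71))
254 (np.float64(426.3), np.float64(436.3), np.float64(431.31))
256 (np.float64(425.9), np.float64(436.5), np.float64(431.18))
258 (np.float64(426.1), np.float64(437.0), np.float64(431.53))
260 (np.float64(426.7), np.float64(437.2), np.float64(431.93))
262 (np.float64(426.9), np.float64(440.4), np.float64(433.63))
264 (np.float64(426.7), np.float64(440.5), np.float64(433.57))
266 (np.float64(428.8), np.float64(437.7), np.float64(433.24))
268 None
270 None
272 (np.float64(440.1), np.float64(449.0), np.float64(444.56))
274 (np.float64(438.0), np.float64(inf), np.float64(inf))
276 (np.float64(436.0), np.float64(432.0), np.float64(433.98))
278 (np.float64(433.9), np.float64(432.0), np.float64(432.93))
280 (np.float64(431.8), np.float64(445.6), np.float64(438.72))edges.py:8: RuntimeWarning: divide by zero encountered in scalar divide
  return a-(r[a]-t)/(r[a]-r[a-1]), b+(r[b]-t)/(r[b]-r[b+1])
```

```bash
python3 -m jog '[0.002,0,0,0,0,0,0.9, 0.004,0,0,0,0,0,0.9, 0.006,0,0,0,0,0,0.9, 0.006,0,0,0,0,0,0.9]'; python3 -m jog '[0.002,0,0,0,0,0,0.9, 0.004,0,0,0,0,0,0.9, 0.006,0,0,0,0,0,0.9, 0.006,0,0,0,0,0,0.9]'; python3 -m jog '[0.002,0,0,0,0,0,0.9, 0.004,0,0,0,0,0,0.9, 0.004,0,0,0,0,0,0.9]'
```

```text
time_s: 12.45
eef_pos: [0.4117, -0.3061, 0.1975]
eef_rot: [0.0, 0.999, 0.044, -0.001]
wrist_force: [-6.5, -1.1, 2.0]
opening: 0.289
grasp_force: 60.1
time_s: 12.95
eef_pos: [0.4135, -0.3067, 0.198]
eef_rot: [0.0, 0.999, 0.044, -0.006]
wrist_force: [-28.9, -3.4, 15.8]
opening: 0.291
grasp_force: 61.4
time_s: 13.32
eef_pos: [0.4148, -0.3072, 0.1985]
eef_rot: [0.001, 0.999, 0.044, -0.009]
wrist_force: [-43.0, -4.3, 23.9]
opening: 0.292
grasp_force: 62.3
```

That is too much force. I back off and check the jack.

```bash
python3 -m jog '[-0.011,0,0,0,0,0,0.9, -0.011,0,0,0,0,0,0.9]'; python3 edges.py | sed -n 1,16p; python3 - <<'E'
from h import *
c=camera('top')['frame'].astype(int);p=cv2.imread('pics/top0.png')[:,:,::-1].astype(int)
def sh(box):
    a=np.float32(cv2.cvtColor(p[box[1]:box[3],box[0]:box[2]].astype(np.uint8),7));b=np.float32(cv2.cvtColor(c[box[1]:box[3],box[0]:box[2]].astype(np.uint8),7))
    return cv2.phaseCorrelate(a,b)
print(sh((386,185,422,245)),sh((300,330,360,345)))
E
```

```text
time_s: 13.58
eef_pos: [0.411, -0.3061, 0.1974]
eef_rot: [0.0, 0.999, 0.043, -0.0]
wrist_force: [-5.8, -0.3, 2.3]
opening: 0.292
grasp_force: 59.9
13.575 [ 0.411  -0.3061  0.1974]
244 (np.float64(424.8), np.float64(431.3), np.float64(428.05))
246 (np.float64(425.2), np.float64(431.6), np.float64(428.4))
248 (np.float64(425.2), np.float64(432.2), np.float64(428.69))
250 (np.float64(425.1), np.float64(inf), np.float64(inf))
252 (np.float64(425.5), np.float64(436.0), np.float64(430.78))
254 (np.float64(425.7), np.float64(436.3), np.float64(430.96))
256 (np.float64(425.9), np.float64(436.4), np.float64(431.13))
258 (np.float64(426.1), np.float64(437.2), np.float64(431.66))
260 (np.float64(426.6), np.float64(437.4), np.float64(432.0))
262 (np.float64(426.9), np.float64(440.4), np.float64(433.63))
264 (np.float64(426.6), np.float64(437.8), np.float64(432.2))
266 None
268 None
270 (np.float64(439.8), np.float64(inf), np.float64(inf))
272 (np.float64(437.7), np.float64(inf), np.float64(inf))
((-0.021947192452618225, -0.009735068740059916), 1.0013591591406752) ((-0.9850515732915603, 1.475943516779206), 0.21168141365051268)edges.py:8: RuntimeWarning: divide by zero encountered in scalar divide
  return a-(r[a]-t)/(r[a]-r[a-1]), b+(r[b]-t)/(r[b]-r[b+1])
```

The jack hasn't moved. The socket sits on the nose and is stopped by the square's angle. The shading in the top view suggests the square is about 50° clockwise from fitting, so I turn the crank on the nose with little push and probe.

```bash
python3 -m jog '[-0.002,0,0,0,0,0,0.9, -0.002,0.0072,0.0005,0,0,0,0.9, -0.002,0.0142,0.0019,0,0,0,0.9, -0.002,0.021,0.0042,0,0,0,0.9, -0.002,0.0275,0.0074,0,0,0,0.9, -0.002,0.0335,0.0114,0,0,0,0.9, -0.002,0.0389,0.0161,0,0,0,0.9, 0,0.0389,0.0161,0,0,0,0.9, 0.002,0.0389,0.0161,0,0,0,0.9, 0.002,0.0389,0.0161,0,0,0,0.9]'
```

```text
time_s: 14.92
eef_pos: [0.4173, -0.3442, 0.1813]
eef_rot: [-0.0, 0.999, 0.044, 0.0]
wrist_force: [-0.3, 0.8, -1.7]
opening: 0.296
grasp_force: 59.7
```

```bash
python3 -m jog '[0.002,0,0,0,0,0,0.9, 0.004,0,0,0,0,0,0.9, 0.004,0,0,0,0,0,0.9]'
```

```text
time_s: 15.3
eef_pos: [0.4213, -0.344, 0.1812]
eef_rot: [-0.0, 0.999, 0.044, 0.0]
wrist_force: [0.0, 2.0, -2.2]
opening: 0.29
grasp_force: 59.7
```

```bash
python3 -m jog '[0.001,0,0,0,0,0,0.9, 0.002,0,0,0,0,0,0.9, 0.002,0,0,0,0,0,0.9]'
```

```text
time_s: 15.68
eef_pos: [0.4231, -0.3439, 0.1812]
eef_rot: [-0.0, 0.999, 0.044, 0.0]
wrist_force: [-0.3, 1.7, -2.1]
opening: 0.289
grasp_force: 59.7
```

```bash
python3 -m jog '[0.002,0,0,0,0,0,0.9, 0.004,0,0,0,0,0,0.9, 0.006,0,0,0,0,0,0.9, 0.008,0,0,0,0,0,0.9, 0.008,0,0,0,0,0,0.9]'
```

```text
time_s: 16.3
eef_pos: [0.4312, -0.3431, 0.1812]
eef_rot: [-0.0, 0.999, 0.044, 0.0]
wrist_force: [0.4, 0.6, -2.3]
opening: 0.288
grasp_force: 59.7
```

```bash
python3 -m jog '[0.0015,0,0,0,0,0,0.9, 0.003,0,0,0,0,0,0.9, 0.003,0,0,0,0,0,0.9]'
```

```text
time_s: 16.68
eef_pos: [0.4341, -0.3429, 0.1812]
eef_rot: [0.0, 0.999, 0.044, 0.0]
wrist_force: [-0.1, 0.5, -1.3]
opening: 0.288
grasp_force: 59.7
```

```bash
python3 -m jog '[0.0015,0,0,0,0,0,0.9, 0.003,0,0,0,0,0,0.9, 0.003,0,0,0,0,0,0.9]'
```

```text
time_s: 17.05
eef_pos: [0.4354, -0.3434, 0.1812]
eef_rot: [0.0, 0.999, 0.044, -0.002]
wrist_force: [-7.0, -1.5, 1.0]
opening: 0.29
grasp_force: 60.2
```

```bash
python3 -m jog '[0.001,0,0,0,0,0,0.9, 0.002,0,0,0,0,0,0.9, 0.002,0,0,0,0,0,0.9]'
```

```text
time_s: 17.42
eef_pos: [0.436, -0.3439, 0.1811]
eef_rot: [0.001, 0.999, 0.044, -0.003]
wrist_force: [-14.8, -5.0, 2.7]
opening: 0.288
grasp_force: 60.7
```

The socket stopped 20.5 mm past the earlier stop, which fits fully home. I ease off and check the mouth against the collar in the image.

```bash
python3 -m jog '[-0.003,0,0,0,0,0,0.9, -0.003,0,0,0,0,0,0.9]'; python3 - <<'E'
from h import *
c=camera('top');im=c['frame'][215:275,400:470,::-1];s=camera('scene')['frame'][205:265,385:455,::-1]
cv2.imwrite('pics/home.png',np.vstack([cv2.resize(x,(350,300),interpolation=cv2.INTER_CUBIC) for x in (im,s)]))
E
```

```text
time_s: 17.68
eef_pos: [0.4351, -0.3432, 0.1811]
eef_rot: [0.0, 0.999, 0.044, -0.001]
wrist_force: [-6.0, -0.9, -1.4]
opening: 0.29
grasp_force: 60.0
```

View pics/home.png

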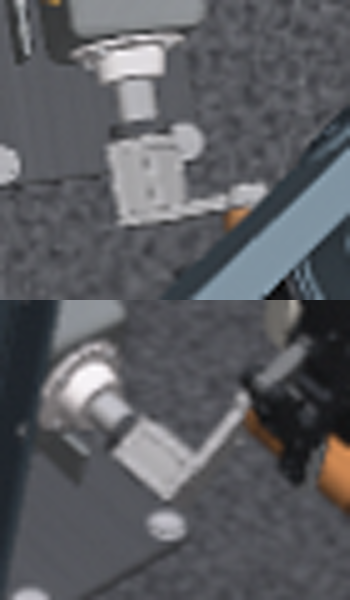

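The picture shows the socket at (145,175) seated against the black collar at (128,130), with the arm out to the right. I start winding with half a turn clockwise.

```bash
python3 -m jog '[0,0.0119,0.0179,0,0,0,0.9, 0,0.0161,0.0389,0,0,0,0.9, 0,0.0119,0.0599,0,0,0,0.9, 0,0,0.0778,0,0,0,0.9, 0,0,0.0778,0,0,0,0.9]'
```

```text
time_s: 18.4
eef_pos: [0.435, -0.3419, 0.1023]
eef_rot: [-0.001, 0.999, 0.044, -0.001]
wrist_force: [-7.0, -0.9, -2.9]
opening: 0.29
grasp_force: 60.0
```

```bash
python3 -m jog '[0,-0.0179,0.0119,0,0,0,0.9, 0,-0.0389,0.0161,0,0,0,0.9, 0,-0.0599,0.0119,0,0,0,0.9, 0,-0.0778,0,0,0,0,0.9, 0,-0.0897,-0.0179,0,0,0,0.9, 0,-0.0939,-0.0389,0,0,0,0.9, 0,-0.0897,-0.0599,0,0,0,0.9, 0,-0.0778,-0.0778,0,0,0,0.9, 0,-0.0778,-0.0778,0,0,0,0.9]'
python3 - <<'E'
from h import *
s=camera('scene');c=camera('top')
for cam in (s,c):
  for n in ('jack_pad','crank_mouth'):
    for r in spot_in(cam,n)[:2]:print(n,np.round(r['xyz'],4),round(r['confidence'],2),np.round(proj(cam,r['xyz'])[0]))
f=c['frame'];p=cv2.imread('pics/top0.png')[:,:,::-1]
g=lambda x:np.float32(cv2.cvtColor(x[185:245,386:420].copy(),7))
print(cv2.phaseCorrelate(g(p),g(f)))
E
```

```text
time_s: 19.52
eef_pos: [0.4273, -0.2647, 0.1821]
eef_rot: [-0.001, 0.999, 0.044, -0.002]
wrist_force: [-12.3, 3.8, 3.7]
opening: 0.291
grasp_force: 60.8
jack_pad [ 0.6098 -0.2724  0.4751] 0.61 [403. 107.]
crank_mouth [ 0.3261 -0.318   0.0265] 0.9 [458. 301.]
crank_mouth [ 0.4027 -0.2605  0.1712] 0.47 [432. 254.]
crank_mouth [0.3219 0.0936 0.0142] 0.84 [281. 323.]
crank_mouth [ 0.3947 -0.2622  0.1732] 0.75 [421. 291.]
((0.034432915281129794, 0.04541188438094679), 0.9908162761617589)
```

The jack has stayed put. At this side the axial push is 12 N, so I back off slightly in x and go on, watching the pull.

```bash
python3 -m jog '[-0.002,0.0179,-0.0119,0,0,0,0.9, -0.0015,0.0389,-0.0161,0,0,0,0.9, -0.001,0.0599,-0.0119,0,0,0,0.9, -0.0005,0.0778,0,0,0,0,0.9]'; python3 -m jog '[0,0.0119,0.0179,0,0,0,0.9, 0,0.0161,0.0389,0,0,0,0.9]'; python3 -m jog '[0,-0.0042,0.021,0,0,0,0.9, 0,-0.0161,0.0389,0,0,0,0.9]';  python3 -m jog '[-0.0005,-0.0179,0.0119,0,0,0,0.9, -0.001,-0.0389,0.0161,0,0,0,0.9]'; python3 -c "
from h import *
s=camera('scene')
for r in spot_in(s,'jack_pad')[:2]:print(np.round(r['xyz'],4),r['confidence'],proj(s,r['xyz'])[0])"
```

```text
time_s: 20.32
eef_pos: [0.4354, -0.3431, 0.182]
eef_rot: [-0.0, 0.999, 0.044, -0.0]
wrist_force: [-2.0, 5.5, -1.3]
opening: 0.292
grasp_force: 61.3
time_s: 20.58
eef_pos: [0.437, -0.3591, 0.1426]
eef_rot: [-0.0, 0.999, 0.044, -0.0]
wrist_force: [-2.5, 6.4, 3.2]
opening: 0.29
grasp_force: 61.9
time_s: 20.82
eef_pos: [0.4357, -0.3441, 0.1039]
eef_rot: [0.001, 0.999, 0.044, 0.0]
wrist_force: [-4.1, 0.8, 4.8]
opening: 0.291
grasp_force: 61.3
time_s: 21.08
eef_pos: [0.431, -0.3051, 0.0873]
eef_rot: [0.001, 0.999, 0.043, 0.0]
wrist_force: [-1.1, -3.9, -0.8]
opening: 0.288
grasp_force: 60.1
```

```bash
python3 -m jog '[-0.0003,-0.021,-0.0042,0,0,0,0.9, -0.0006,-0.0389,-0.0161,0,0,0,0.9]'; python3 -m jog '[-0.0002,-0.0119,-0.0179,0,0,0,0.9, -0.0004,-0.0161,-0.0389,0,0,0,0.9]'; python3 -m jog '[0,0.0042,-0.021,0,0,0,0.9, 0,0.0161,-0.0389,0,0,0,0.9]';  python3 -m jog '[0.0003,0.0179,-0.0119,0,0,0,0.9, 0.0006,0.0389,-0.0161,0,0,0,0.9]'; python3 -c "
from h import *
s=camera('scene')
for r in spot_in(s,'jack_pad')[:2]:print(np.round(r['xyz'],4),r['confidence'],proj(s,r['xyz'])[0])"
```

```text
time_s: 21.42
eef_pos: [0.4265, -0.2651, 0.103]
eef_rot: [-0.001, 0.999, 0.043, -0.001]
wrist_force: [-1.7, -1.3, -3.8]
opening: 0.287
grasp_force: 60.6
time_s: 21.68
eef_pos: [0.4249, -0.248, 0.1422]
eef_rot: [-0.001, 0.999, 0.044, -0.001]
wrist_force: [-0.1, -0.3, -6.6]
opening: 0.291
grasp_force: 60.6
time_s: 21.92
eef_pos: [0.4267, -0.2638, 0.1818]
eef_rot: [-0.002, 0.999, 0.045, -0.0]
wrist_force: [3.2, 1.8, -5.7]
opening: 0.29
grasp_force: 60.9
time_s: 22.18
eef_pos: [0.4312, -0.3043, 0.1985]
eef_rot: [-0.0, 0.999, 0.045, 0.0]
wrist_force: [4.1, 5.1, -7.8]
opening: 0.288
grasp_force: 60.9
[ 0.6074 -0.295   0.4886] 0.51 [411.75447288  99.74476866]
[0.5972 0.2838 0.1081] 0.19 [203.09741789 297.41445835]
```

```bash
python3 -m jog '[0.001,0.021,0.005,0,0,0,0.9, 0.002,0.0389,0.0168,0,0,0,0.9]'; python3 -m jog '[0.0002,0.0119,0.0179,0,0,0,0.9, 0.0004,0.0161,0.0389,0,0,0,0.9]'; python3 -c "
from h import *
s=camera('scene')
for r in spot_in(s,'jack_pad')[:1]:print(np.round(r['xyz'],4),r['confidence'],proj(s,r['xyz'])[0])
u,v=408,100
save(s,'pad.png',(u-60,v-50,u+60,v+40),6)"
```

```text
time_s: 22.52
eef_pos: [0.4356, -0.3431, 0.181]
eef_rot: [0.0, 0.999, 0.044, -0.001]
wrist_force: [-4.5, 5.4, -1.0]
opening: 0.293
grasp_force: 62.2
time_s: 22.78
eef_pos: [0.4372, -0.3585, 0.1412]
eef_rot: [-0.001, 0.999, 0.044, -0.001]
wrist_force: [-2.7, 9.4, 3.0]
opening: 0.287
grasp_force: 63.2
[ 0.477  -0.3197  0.1337] 0.59 [430.50587573 237.14167073]
```

View pics/pad.png

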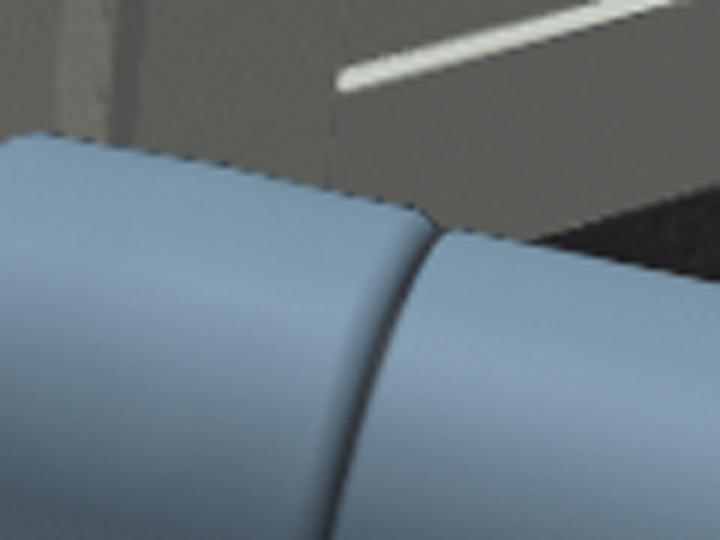

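The arm hides the pad here, so I go on by feel. The pull at 90° is 3.0 N, the same as last turn, so the pad hasn't touched yet.

```bash
python3 -m jog '[0,-0.0042,0.021,0,0,0,0.9, 0,-0.0161,0.0389,0,0,0,0.9]';  python3 -m jog '[-0.0005,-0.0179,0.0119,0,0,0,0.9, -0.001,-0.0389,0.0161,0,0,0,0.9]'; python3 -m jog '[-0.0003,-0.021,-0.0042,0,0,0,0.9, -0.0006,-0.0389,-0.0161,0,0,0,0.9]'
```

```text
time_s: 23.12
eef_pos: [0.4361, -0.3435, 0.1034]
eef_rot: [0.001, 0.999, 0.044, -0.0]
wrist_force: [-4.9, 1.9, 8.3]
opening: 0.289
grasp_force: 62.6
time_s: 23.38
eef_pos: [0.4315, -0.3052, 0.0868]
eef_rot: [0.001, 0.999, 0.043, -0.0]
wrist_force: [-4.2, -4.0, -0.4]
opening: 0.288
grasp_force: 61.0
time_s: 23.62
eef_pos: [0.427, -0.2649, 0.1024]
eef_rot: [-0.0, 0.999, 0.043, -0.001]
wrist_force: [-3.2, -3.0, -3.6]
opening: 0.286
grasp_force: 60.5
```

```bash
python3 -m jog '[-0.0002,-0.0119,-0.0179,0,0,0,0.9, -0.0004,-0.0161,-0.0389,0,0,0,0.9]'; python3 -m jog '[0,0.0042,-0.021,0,0,0,0.9, 0,0.0161,-0.0389,0,0,0,0.9]'
```

```text
time_s: 23.88
eef_pos: [0.4251, -0.2477, 0.1413]
eef_rot: [-0.001, 0.999, 0.044, -0.001]
wrist_force: [-1.4, -0.9, -4.7]
opening: 0.286
grasp_force: 60.5
time_s: 24.12
eef_pos: [0.4267, -0.2628, 0.1806]
eef_rot: [-0.002, 0.999, 0.045, -0.001]
wrist_force: [-0.7, 5.0, -3.5]
opening: 0.288
grasp_force: 61.3
```

```bash
python3 -m jog '[0.0003,0.0179,-0.0119,0,0,0,0.9, 0.0006,0.0389,-0.0161,0,0,0,0.9]'; python3 -c "
from h import *
s=camera('scene')
for r in spot_in(s,'jack_pad')[:1]:print(np.round(r['xyz'],4),r['confidence'],proj(s,r['xyz'])[0])
c=camera('top')
f=c['frame'];p=cv2.imread('pics/top0.png')[:,:,::-1]
g=lambda x:np.float32(cv2.cvtColor(x[185:245,386:420].copy(),7))
print(cv2.phaseCorrelate(g(p),g(f)))"; python3 -m jog '[0.0005,0.021,0.0042,0,0,0,0.9, 0.001,0.0389,0.0161,0,0,0,0.9]'
```

```text
time_s: 24.38
eef_pos: [0.4309, -0.3029, 0.198]
eef_rot: [-0.001, 0.999, 0.045, -0.001]
wrist_force: [-2.6, 6.5, -1.6]
opening: 0.289
grasp_force: 62.0
[ 0.6071 -0.2863  0.4897] 0.46 [408.83485931 100.31890033]
((-0.03343385194714088, 0.0675376327899464), 0.9660852516138995)
time_s: 24.78
eef_pos: [0.4354, -0.3424, 0.1816]
eef_rot: [-0.0, 0.999, 0.045, -0.001]
wrist_force: [-6.2, 8.8, 2.4]
opening: 0.289
grasp_force: 63.3
```

At 45° the pull rose to 7.9 N from 3.1 N a turn earlier, so the pad has probably touched. I confirm with another eighth of a turn.

```bash
python3 -m jog '[0.0002,0.0119,0.0179,0,0,0,0.9, 0.0004,0.0161,0.0389,0,0,0,0.9]'
```

```text
time_s: 25.02
eef_pos: [0.4374, -0.3587, 0.1424]
eef_rot: [-0.0, 0.999, 0.044, -0.001]
wrist_force: [-7.6, 9.2, 9.6]
opening: 0.287
grasp_force: 64.2
```

The pull at 90° is 9.6 N against 3.0 N before. That puts it about 0.4 turn past touch, or roughly 190 N, so I stop winding. Next I relax the side load, open the gripper and retreat upward.

```bash
python3 -m jog '[-0.001,-0.002,0,0,0,0,0.9, -0.001,-0.002,-0.001,0,0,0,0.9, -0.001,-0.002,-0.001,0,0,0,0.9]'; python3 -m jog '[0,0,0,0,0,0,0.3, 0,0,0,0,0,0,0.1, 0,0,0,0,0,0,0, 0,0,0,0,0,0,0, 0,0,0,0,0,0,0, 0,0,0,0,0,0,0]'; python3 -m jog '[0,0,-0.015,0,0,0,0, 0,0,-0.04,0,0,0,0, 0,0,-0.07,0,0,0,0, 0,0,-0.1,0,0,0,0, -0.02,0,-0.13,0,0,0,0, -0.06,0,-0.15,0,0,0,0, -0.06,0,-0.15,0,0,0,0]'; python3 - <<'E'
from h import *
c=camera('top');f=c['frame'];p=cv2.imread('pics/top0.png')[:,:,::-1]
g=lambda x:np.float32(cv2.cvtColor(x[185:245,386:418].copy(),7));print(cv2.phaseCorrelate(g(p),g(f)))
for n in ['crank_mouth','crank_grip','shaft_collar']:
    for r in spot_in(c,n)[:3]:print(n,np.round(r['xyz'],3),round(r['confidence'],2),np.round(proj(c,r['xyz'])[0]))
gr=cv2.cvtColor(f,7).astype(int)
for v in range(236,266,2):print(v,*gr[v,418:446])
E
```

```text
time_s: 25.4
eef_pos: [0.4367, -0.3576, 0.144]
eef_rot: [0.001, 0.999, 0.044, 0.0]
wrist_force: [-5.2, 0.3, 2.6]
opening: 0.289
grasp_force: 62.1
time_s: 26.15
eef_pos: [0.4368, -0.357, 0.1427]
eef_rot: [0.0, 0.999, 0.044, 0.0]
wrist_force: [-0.1, 0.0, 0.8]
opening: 0.997
grasp_force: 0.0
time_s: 27.02
eef_pos: [0.376, -0.3634, 0.2959]
eef_rot: [0.002, 0.999, 0.043, 0.001]
wrist_force: [-0.7, -0.3, -0.2]
opening: 1.005
grasp_force: 0.0
((0.07118802998973806, 0.011177043070524917), 1.0274711231390634)
crank_mouth [ 0.449 -0.298  0.191] 0.74 [436. 268.]
crank_mouth [0.324 0.092 0.019] 0.74 [281. 322.]
crank_mouth [ 0.359 -0.288  0.024] 0.54 [419. 307.]
crank_grip [ 0.357 -0.29   0.024] 0.73 [420. 308.]
crank_grip [ 0.455 -0.298  0.192] 0.62 [436. 265.]
crank_grip [0.325 0.099 0.02 ] 0.62 [279. 321.]
shaft_collar [ 0.613 -0.259  0.128] 0.57 [412. 209.]
shaft_collar [0.6   0.28  0.109] 0.52 [208. 217.]
shaft_collar [0.526 0.305 0.108] 0.44 [198. 245.]
236 93 93 94 93 89 112 161 177 180 178 180 180 151 91 94 95 96 96 94 94 92 98 99 93 84 74 87 86
238 95 93 94 94 88 102 154 176 184 177 164
[... 680 characters left out ...]
5 79 77 83 82 69 157 203 184 181 182 183 185 185 182 185 166 115 114 131 119 100 91 83 83 88 88
254 96 83 78 84 85 76 86 131 173 187 183 184 185 160 135 157 174 183 182 183 187 185 147 98 97 101 99 100
256 78 81 90 94 98 98 83 92 160 196 171 111 71 92 138 162 174 170 146 152 134 101 90 84 91 96 98 96
258 82 77 84 88 82 83 76 63 139 171 115 78 83 85 97 121 148 153 145 143 144 147 146 132 101 86 91 94
260 90 95 101 105 101 95 88 87 86 88 88 92 96 87 98 121 136 146 148 144 144 146 145 140 105 78 88 88
262 86 80 79 82 92 95 89 80 87 100 103 92 87 81 85 112 115 113 120 121 112 117 126 119 93 83 80 77
264 90 83 90 101 93 87 85 82 88 96 87 68 71 78 86 108 127 141 139 120 113 120 115 108 99 79 80 85
```

```bash
cat > col.py <<'E'
from h import *
for n in ('top','scene'):
    c=camera(n);h=cv2.cvtColor(c['frame'],cv2.COLOR_RGB2HSV)
    m=((h[:,:,0]>5)&(h[:,:,0]<20)&(h[:,:,1]>100)&(h[:,:,2]>60)).astype(np.uint8)
    k,l,st,ce=cv2.connectedComponentsWithStats(m)
    print(n,[(st[i].tolist(),ce[i].round(1).tolist(),[int(x) for x in np.median(c['frame'][l==i],0)]) for i in range(1,k) if st[i][4]>25])
    for nm,y,z in (('0deg',0,.055),('45R',-.039,.039),('90R',-.055,0)):
        P=np.array([[.418,-.3053,.125],[.418-.09,-.313,.125]])+[0,y,z]
        print(nm,proj(c,P).round(0).tolist())
E
python3 col.py
```

```text
top [([536, 175, 39, 12, 305], [555.5, 179.7], [178, 141, 100]), ([501, 194, 19, 21, 313], [510.2, 203.6], [126, 72, 41]), ([500, 233, 12, 25, 88], [505.4, 245.0], [181, 145, 105]), ([590, 248, 36, 35, 740], [606.2, 262.6], [68, 49, 35]), ([571, 254, 8, 10, 45], [575.3, 258.8], [68, 51, 39]), ([432, 257, 16, 39, 396], [439.2, 276.0], [177, 131, 93]), ([411, 300, 21, 14, 210], [421.2, 306.7], [233, 168, 99]), ([276, 317, 23, 14, 150], [287.1, 323.4], [165, 122, 87]), ([573, 379, 49, 6, 133], [596.3, 381.3], [192, 146, 98]), ([399, 380, 241, 100, 20276], [530.6, 434.3], [190, 145, 100])]
0deg [[439.0, 281.0], [443.0, 317.0]]
45R [[452.0, 281.0], [457.0, 317.0]]
90R [[454.0, 282.0], [459.0, 317.0]]
scene [([574, 137, 20, 11, 118], [583.5, 142.1], [89, 63, 39]), ([565, 148, 41, 18, 307], [588.4, 157.7], [99, 71, 43]), ([542, 199, 28, 23, 157], [558.1, 209.1], [62, 43, 29]), ([425, 226, 32, 28, 330], [439.9, 238.6], [165, 110, 69]), ([431, 285, 58, 28, 688], [459.0, 298.8], [229, 122, 46]), ([191, 302, 21, 8, 31], [200.4, 306.8], [147, 104, 72]), ([532, 339, 108, 141, 10308], [595.1, 425.6], [206, 139, 80])]
0deg [[443.0, 241.0], [468.0, 264.0]]
45R [[454.0, 240.0], [479.0, 262.0]]
90R [[456.0, 248.0], [480.0, 270.0]]
```

The grip is back near 12 o'clock, so on release the loaded screw eased back about a quarter turn until its friction held it. From the pulls at 0°, 45° and 90°, that leaves about 95 N on the pad, well inside 25–400 N. I back away a little, check that nothing is still moving, and hand in.

```bash
python3 -m jog '[-0.02,0,-0.01,0,0,0,0, -0.04,0,-0.02,0,0,0,0, -0.04,0,-0.02,0,0,0,0, -0.04,0,-0.02,0,0,0,0, -0.04,0,-0.02,0,0,0,0, -0.04,0,-0.02,0,0,0,0, -0.04,0,-0.02,0,0,0,0, -0.04,0,-0.02,0,0,0,0]'; python3 - <<'E'
from h import *
from scipy.optimize import least_squares
cen=[]
for n in ('top','scene'):
    c=camera(n);h=cv2.cvtColor(c['frame'],cv2.COLOR_RGB2HSV)
    m=((h[:,:,0]>5)&(h[:,:,0]<20)&(h[:,:,1]>100)&(h[:,:,2]>60)).astype(np.uint8)
    k,l,st,ce=cv2.connectedComponentsWithStats(m)
    for i in range(1,k):
        if st[i][4]>60 and 415<ce[i][0]<470 and 220<ce[i][1]<300:print(n,st[i],ce[i].round(1));cen.append((c,ce[i]))
    if n=='top':
        p=cv2.imread('pics/top0.png')[:,:,::-1];g=lambda x:np.float32(cv2.cvtColor(x[185:245,386:418].copy(),7));print('jack px',cv2.phaseCorrelate(g(p),g(c['frame'])))
        gr=cv2.cvtColor(c['frame'],7).astype(int);print(gr[238:248,427])
        for a in (0,20,-20):
            print(a,proj(c,[.4241,-.3047-.055*np.sin(np.radians(a)),.125+.055*np.cos(np.radians(a))]))
if len(cen)==2:
    x,e=tri(cen[0][0],cen[0][1],cen[1][0],cen[1][1]);print(x.round(4),np.round(e,4),'ang',np.degrees(np.arctan2(-(x[1]+.3047),x[2]-.125)))
E
```

```text
time_s: 28.32
eef_pos: [0.3372, -0.3655, 0.3124]
eef_rot: [-0.0, 0.999, 0.044, -0.0]
wrist_force: [-0.5, 0.2, -0.6]
opening: 0.998
grasp_force: 0.0
top [432 257  16  39 395] [439.1 276.1]
jack px ((0.08174667970727789, 0.026572193886455153), 1.0296231997509797)
[178  90  95  90 162 189 162 183 182 182]
0 [[438.25227812 278.29237484]]
20 [[445.37360064 278.29649012]]
-20 [[430.44667906 278.52294512]]
scene [431 285  58  28 689] [459.1 298.8]
[ 0.4365 -0.4158 -0.1487] [0.0323 0.0323] ang 157.91316699567517
```

```bash
python3 -c "
from bench import hand_in
print(hand_in())"
```

```text
the job is handed in; nothing more can be done
None
```

The crank is home on the shaft and the jack is wound up against the wall unit, and the job is handed in at about 28 s. I estimate about 95 N on the pad, inferred from the crank's pull because the pad was out of view: I wound about 0.4 turn past touch, and the screw eased back about a quarter turn on release. The jack showed no measurable movement, and no result was returned.

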